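# Push the domino box between the crayon stands onto the cork mat

### The job

Push the wooden domino box along the table, through the narrow gap between the two crayon stands, to the other side, and leave it lying wholly on the cork mat there. Only push it: it must stay flat on the table and never be lifted or carried, and must go between the stands, not round them. Leave the mug, the button jar and the tape roll where they are.

Things in the scene. Friction and masses are not known exactly. Their poses are not given: they have to be found in the camera images.
- domino_box: closed wooden domino box with a pale sliding lid, loose, about 0.35 kg: 88 mm along its x, 110 mm along its y, 30 mm high. Origin at the centre of its underside, z up. It starts flat on the table on one side of the stands, off the middle line of the gap and up to 0.4 rad askew; its long side lies roughly along the direction of passage. It has to go through with its long (y) side along the passage; a half turn makes no difference
- corner_a (a point): corner of the box's underside, at x = +44 mm, y = +55 mm in the box's frame
- corner_b (a point): corner of the box's underside, at x = -44 mm, y = +55 mm in the box's frame
- corner_c (a point): corner of the box's underside, at x = -44 mm, y = -55 mm in the box's frame
- corner_d (a point): corner of the box's underside, at x = +44 mm, y = -55 mm in the box's frame
- stands: two fixed round beech crayon stands, each 60 mm in diameter and 45 mm high, with crayon stubs rising to 60 mm above the table, screwed down side by side with their centres at x = -78 and x = +78 mm in this frame. The gap between them is 96 mm wide. Origin on the table at the middle of the gap; the passage through the gap runs along this frame's y, in the +y or the -y sense depending on which side the box starts; z up
- mat: cork mat, fixed, flat (1 mm, it forms no step: the box slides over it as over the table): 150 mm along its x, 170 mm along its y. Origin at its centre on the table, z up. It lies on the other side of the stands from the box, its y roughly along the passage, its centre up to about 35 mm off the middle line of the gap
- mug: blue mug, 80 mm in diameter, 85 mm high, loose, to be left alone; origin at the centre of its underside, to the robot's right of the work; its handle points away from the work
- button_jar: lidded jar, 64 mm in diameter, 80 mm high, loose, to be left alone; origin at the centre of its underside, beyond the stands as seen from the robot
- tape_roll: roll of clear tape lying flat, 84 mm in diameter, 24 mm high, loose, to be left alone; origin at the centre of its underside, to the robot's left of the work
There are look-alikes about, which are no part of the job. What is shaped like the domino_box but green is not meant.

How it is judged:
By the outcome, as a careful person would: the job done as asked, in the order asked, and still so for the second after the job is handed in, with the robot touching nothing.
It also fails if it takes over 70 s, if anything falls off the work surface, if the arm or the gripper's body presses on something with over 40 N, if the wrist force passes 120 N, or if a joint passes its speed limit or range.

### The arm

A 6-joint arm with a two-finger parallel gripper is mounted at the origin on the work surface. World frame = base frame: x ahead of the robot, y to its left, z up, the work surface at z = 0. Lengths are in m, angles in rad, forces in N, time in s.
With the tool pointing down it reaches from about 0.375 to 0.975 m from the base axis. Payload 3.8 kg.
Tool frame: the origin (TCP) lies at the very end of the fingers, on their centre line; the grasp point (between the pads) lies 19 mm behind it (r.pinch_z is the distance from the TCP to the grasp point, in m); z points along the fingers, y is the line along which they close (so a half turn about z gives the same grasp; the last joint's range is limited). The gripper opens to 88 mm and grips with 3 to 60 N. Pads are 18 mm wide; open, the fingers measure 123 mm over their backs; the gripper's body (75 mm by 187 mm) begins 45 mm behind the grasp point.
Start: joints at [-1.346, 0.264, 1.604, -0, 1.274, -0.037], TCP at [0.175, -0.652, 0.204] pointing down, gripper open.
Joint ranges: [-2.63, 2.63], [-0.94, 2.18], [0.31, 2.57], [-1.31, 4.45], [0, 2.66], [-2.55, 2.55]. Speed limits (rad/s): [2.57, 2.57, 3.14, 3.14, 3.14, 3.14].

### API

Orientations are given as a 3x3 rotation matrix whose columns are the frame's x, y, z axes.
In Python, from plant import sensors, imaging, ticket, r gives the robot as it stands. The module is installed in compiled form; this text tells all that it offers.
- The arm moves only by the tool move_arm, never from a script. Its argument "plan" is a list of rows, each a list of 3 entries, a list of its own where there are three numbers: the shift along the tool's x, y, z in mm, then the turn, a rotation vector about the tool's x, y, z in degrees, then the finger opening in mm, from 0 to 88.1. In form: [[[dx, dy, dz], [rx, ry, rz], claw], ...]. A call has 1 to 12 rows; each row is the pose to reach, as a shift and turn from the pose commanded when the call began, along the tool's axes at that moment; what a row does not reach only later rows make up. A row lasts 1/10 s, in which the tool goes at most 50 mm and 8.59 degrees, less where a joint would pass 70% of its speed; a pose out of reach is approached as far as the arm can. A call with a gripper value outside its range is refused whole. The fingers move at their own pace and stop on an object; "grip_force" is the grip in N (left out, the last holds). Time passes only in rows, so rows that repeat a pose let the fingers close. It gives the time, the measured TCP pose, the force, the opening and the grip force at its end, in the units of the state.
- sensors.state(): the state, without advancing time (a new reading comes with each control period).
- imaging.capture(name): name is "scene" or "top" or "wrist"; returns the picture (384x512x3 uint8, blue, green, red); there is no depth.
- imaging.get_calibration(name): a dict with "vfov" (degrees; the focal length in pixels is half the picture's height over the tangent of half this angle, whatever the lens; pixels are square), "cx", "cy" (the principal point, pixels), "k1" (the pictures are not rectified: a ray, as slopes to the right and down, at radius r is drawn at 1 + k1 r^2 times it, then the intrinsics apply), "R" (3x3) and "t" (3): a world point X has camera coordinates R X + t. Camera axes: x right, y down, z forward; pixel columns grow to the right and rows downward; lengths in m; the calibration is good to about 2 mm. A picture is of the moment at which its call begins: read the wrist's pose just before it. get_calibration takes no time and is no camera call; for the wrist camera it gives the pose at the moment of the call.
- ticket.sign_off(): hands the job in; it is judged then, once.
The state is a dict: "time": time; "joint_pos": joint angles; "dq": joint speeds; "joint_torque": joint torques, N m; "tool_pos": TCP position; "orientation": TCP orientation; "ft_force": force on the tool from outside, world axes, zero at the start; "moment": the same for the moment, N m; "gripper_width": opening from 0.0 (shut) to 1.0 (fully open); "grip_force": force on a finger pad.
Only numpy, scipy, OpenCV 4.12 (cv2) and the standard library are available. Lean on these libraries where they do the work, as an engineer would, in place of code of your own. Each camera call takes 0.05 s, during which the arm holds its last target. There are 200 camera calls.

## Working session

There is one attempt and no reset: what is moved stays moved. The work goes in short steps, Python scripts to look and compute and a tool call to move; the robot and the scene stay as the last step left them, time stands still between calls to the robot, and variables do not carry over. Pictures are saved under pics/ and viewed, at most 10 in all, crops included, and the job is handed in when it is done.

Besides the shell and the picture viewer there is one more tool, called by a JSON object that holds its "name" and its "arguments", one argument or row to a line. move_arm: Moves the arm, as the interface text tells. Its arguments: {"type":"object","properties":{"plan":{"type":"array","items":{"type":"array"}},"grip_force":{"type":"number"}},"required":["plan"]}

```bash
mkdir -p pics
cat > h.py <<'E'
import numpy as np, cv2
from plant import sensors, imaging, ticket, r
def K(c):
    f=192/np.tan(np.radians(c['vfov'])/2)
    return np.array([[f,0,c['cx']],[0,f,c['cy']],[0,0,1.]]), np.array([c['k1'],0,0,0,0.])
def cast(c,px,z):
    k,d=K(c); R=np.array(c['R']); t=np.array(c['t'])
    n=cv2.undistortPoints(np.array(px,float).reshape(-1,1,2),k,d).reshape(-1,2)
    D=np.c_[n,np.ones(len(n))]@R; C=-R.T@t
    return (C+D*((z-C[2])/D[:,2])[:,None])[:,:2]
E
python3 - <<'E'
from h import *
for n in ['scene','top']:
    c=imaging.get_calibration(n); im=imaging.capture(n); cv2.imwrite(f'pics/{n}0.png',im)
    print(n,c)
s=sensors.state(); print(s['tool_pos'],s['orientation'],s['time'])
E
```

```text
scene {'vfov': 57.19941615726653, 'cx': 258.4575399183516, 'cy': 186.05442702814628, 'k1': -0.09705815905075078, 'R': array([[ 0.43200809,  0.90182266,  0.0092148 ],
       [ 0.56314195, -0.26175795, -0.78380732],
       [-0.70444315,  0.34380034, -0.62093572]]), 't': array([-0.25217487, -0.308005  ,  1.49108202])}
top {'vfov': 50.69291663271531, 'cx': 255.17691208903554, 'cy': 190.79919695913, 'k1': -0.09495330847537224, 'R': array([[-2.72260554e-02, -9.99618623e-01, -4.62055626e-03],
       [-9.81084221e-01,  2.76068932e-02, -1.91602744e-01],
       [ 1.91657231e-01, -6.83432098e-04, -9.81461685e-01]]), 't': array([-0.01183654,  0.59416871,  1.2689232 ])}
[ 0.17451453 -0.65130636  0.20281123] [[ 9.65924218e-01  2.58824586e-01 -4.87954259e-04]
 [ 2.58825043e-01 -9.65922214e-01  1.96801830e-03]
 [ 3.80456630e-05 -2.02725132e-03 -9.99997944e-01]] 0.1
```

View pics/top0.png

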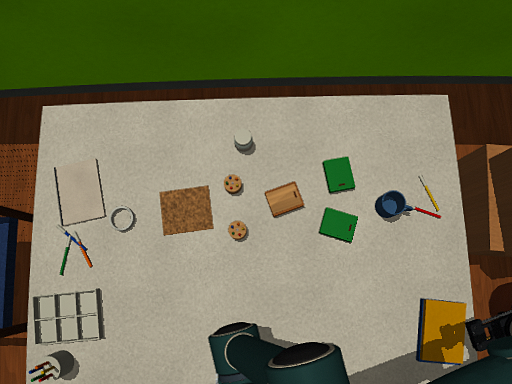

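View pics/scene0.png

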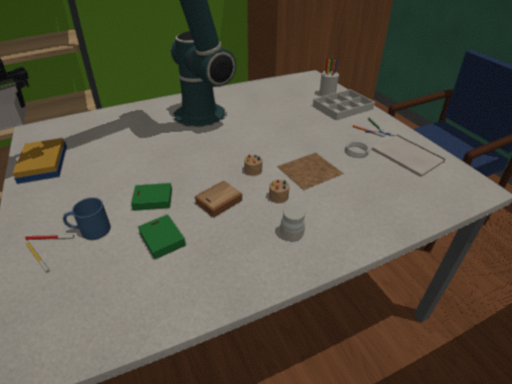

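The top picture shows three box shapes. The wooden one is at (284,199), and two green ones are at (339,174) and (338,224). The wooden one fits the description, since green is excluded. The stands are at (233,184) and (238,230), the mat is at (186,210) and the jar is at (244,141). The push goes left in the picture, which is +y. I'll measure and confirm with an enlarged crop.

```bash
cat > m.py <<'E'
from h import *
def objs(im,c,show=None):
    hsv=cv2.cvtColor(im,cv2.COLOR_BGR2HSV)
    m=((hsv[...,0]<25)&(hsv[...,1]>75)&(hsv[...,2]>60)).astype(np.uint8)*255
    m[:, :150]=0; m[:, 420:]=0; m[:150]=0; m[260:]=0
    out=[]
    for k in cv2.findContours(m,cv2.RETR_EXTERNAL,cv2.CHAIN_APPROX_NONE)[0]:
        a=cv2.contourArea(k)
        if a>120: out.append((a,k))
    return m,out
def rect(pts):
    return cv2.minAreaRect((np.array(pts)*1000).astype(np.float32))
E
python3 - <<'E'
from m import *
im=cv2.imread('pics/top0.png'); c=imaging.get_calibration('top')
m,o=objs(im,c)
for a,k in o:
    for z in (0,.03,.045):
        print(a,z,k.reshape(-1,2).mean(0).round(1),[np.round(v,2) for v in rect(cast(c,k,z))])
v=np.hstack([cv2.resize(im[150:260,150:370],None,fx=3.6,fy=3.6,interpolation=2)]); mm=cv2.cvtColor(cv2.resize(m[150:260,150:370],None,fx=1.8,fy=1.8),cv2.COLOR_GRAY2BGR)
w=np.zeros((v.shape[0]+mm.shape[0],v.shape[1],3),np.uint8); w[:v.shape[0]]=v; w[v.shape[0]:,:mm.shape[1]]=mm
cv2.imwrite('pics/crop.png',w)
C=-np.array(c['R']).T@c['t']; print(C)
E
```

```text
251.0 0 [237.  229.6] [array([474.3 ,  36.34]), array([59.72, 59.26]), np.float64(43.57)]
251.0 0.03 [237.  229.6] [array([471.32,  34.93]), array([58.4 , 57.95]), np.float64(43.57)]
251.0 0.045 [237.  229.6] [array([469.83,  34.23]), array([57.74, 57.3 ]), np.float64(43.57)]
2111.5 0 [185.7 210.1] [array([545.71, 210.  ]), array([151.2 , 171.75]), np.float64(6.36)]
2111.5 0.03 [185.7 210.1] [array([541.16, 204.77]), array([147.86, 167.96]), np.float64(6.36)]
2111.5 0.045 [185.7 210.1] [array([538.88, 202.15]), array([146.19, 166.06]), np.float64(6.36)]
837.0 0 [283.7 198.5] [array([ 576.21, -125.33]), array([ 92.13, 114.65]), np.float64(18.35)]
837.0 0.03 [283.7 198.5] [array([ 570.98, -123.17]), array([ 90.09, 112.12]), np.float64(18.35)]
837.0 0.045 [283.7 198.5] [array([ 568.37, -122.09]), array([ 89.08, 110.86]), np.float64(18.35)]
234.0 0 [232.1 183. ] [array([634.42,  48.73]), array([58.41, 63.24]), np.float64(89.3)]
234.0 0.03 [232.1 183. ] [array([627.91,  47.05]), array([57.12, 61.84]), np.float64(89.3)]
234.0 0.045 [232.1 183. ] [array([624.65,  46.21]), array([56.48, 61.15]), np.float64(89.3)]
[ 0.33940898 -0.02736795  1.35918916]
```

View pics/crop.png

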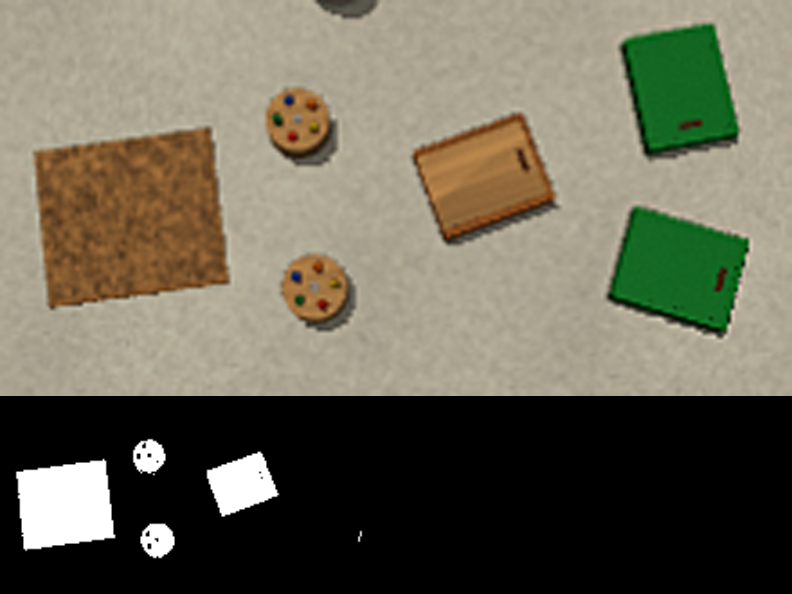

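The crop confirms it: the wooden box with the pale lid sits alone between the stands and the two green boxes. Next I'll work out the approach to a point behind it.

```bash
cat > go.py <<'E'
from h import *
from scipy.spatial.transform import Rotation as Ro
def down(yaw):
    c,s=np.cos(np.radians(yaw)),np.sin(np.radians(yaw)); return np.array([[c,s,0],[s,-c,0],[0,0,-1.]])
def rel(pos,yaw,p0=None,R0=None):
    s=sensors.state(); p0=s['tool_pos'] if p0 is None else p0; R0=s['orientation'] if R0 is None else R0
    R0=np.array(R0)
    return np.round((R0.T@(np.array(pos)-p0))*1000,1), np.round(Ro.from_matrix(R0.T@down(yaw)).as_rotvec(degrees=True),1)
E
python3 - <<'E'
from go import *
c=imaging.get_calibration('top')
print(cast(c,[[322,161],[330,193],[327,207],[319,233]],.015).round(3), cast(c,[[244,141],[390,205]],.08).round(3))
print(*rel((.595,-.196,.15),108.4))
E
```

```text
[[ 0.7   -0.261]
 [ 0.587 -0.281]
 [ 0.54  -0.268]
 [ 0.453 -0.236]] [[ 0.758  0.004]
 [ 0.53  -0.461]]
[ 524.  -330.9   53.5] [ -0.1  -0.1 -93.4]
```

{"name": "move_arm", "arguments": {
  "plan": [
    [[44, -28, 0], [0, 0, -7.8], 40],
    [[88, -56, 0], [0, 0, -15.6], 40],
    [[131, -83, 0], [0, 0, -23.4], 40],
    [[175, -110, 0], [0, 0, -31.2], 40],
    [[218, -138, 0], [0, 0, -39], 40],
    [[262, -166, 0], [0, 0, -46.8], 40],
    [[306, -193, 0], [0, 0, -54.6], 40],
    [[349, -220, 0], [0, 0, -62.4], 40],
    [[393, -248, 10], [0, 0, -70], 40],
    [[437, -276, 25], [0, 0, -78], 40],
    [[480, -303, 40], [0, 0, -86], 40],
    [[524, -331, 53], [0, 0, -93.4], 40]
  ]
}}

```text
time: 1.3
tool_pos: [0.5786, -0.2136, 0.1567]
orientation: [[-0.321, 0.947, -0.001], [0.947, 0.321, 0.0], [0.0, -0.001, -1.0]]
ft_force: [0.2, -0.6, 0.1]
gripper_width: 0.457
grip_force: 0.0
```

Run:
```python
from go import *
s=sensors.state(); c=imaging.get_calibration('wrist'); im=imaging.capture('wrist'); cv2.imwrite('pics/w1.png',im)
print(s['time'],s['tool_pos'],s['orientation'],s['gripper_width'],s['ft_force']); print(c, -np.array(c['R']).T@c['t'])
```

```text
1.3 [ 0.57860517 -0.2135869   0.15670123] [[-3.21005127e-01  9.47077258e-01 -6.13132154e-04]
 [ 9.47077405e-01  3.21005255e-01  1.21511829e-04]
 [ 3.11899733e-04 -5.41677690e-04 -9.99999805e-01]] 0.4567053451880977 [ 0.24915544 -0.62329899  0.08656255]
{'vfov': 59.00109274345912, 'cx': 261.3826215429819, 'cy': 192.7191126460773, 'k1': -0.03158591504454472, 'R': array([[ 9.47117066e-01,  3.20887808e-01, -5.27638349e-04],
       [ 3.09851851e-01, -9.14113862e-01,  2.61510378e-01],
       [ 8.34331703e-02, -2.47844432e-01, -9.65200520e-01]]), 't': array([-0.48013487, -0.3984646 ,  0.24093913])} [ 0.55810661 -0.15045717  0.33650387]
```

View pics/w1.png

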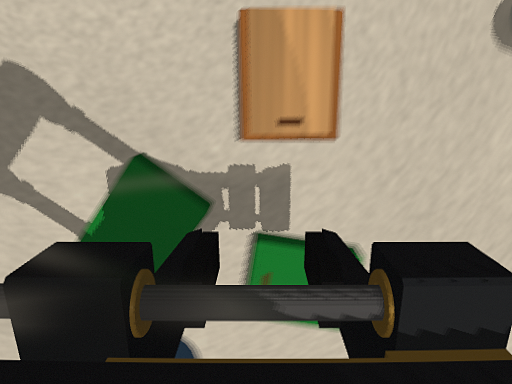

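The wrist view shows the wooden box at (290,75), almost square to the tool, with the green boxes behind at (150,210) and (290,270). I'll measure the box here once the arm has settled.

```bash
cat > wm.py <<'E'
from go import *
def wrist(name=None,amin=3000):
    c=imaging.get_calibration('wrist'); im=imaging.capture('wrist')
    if name: cv2.imwrite(name,im)
    h=cv2.cvtColor(im,cv2.COLOR_BGR2HSV)
    m=((h[...,0]<25)&(h[...,1]>85)&(h[...,2]>80)).astype(np.uint8)*255
    m[220:]=0
    m=cv2.morphologyEx(m,cv2.MORPH_OPEN,np.ones((3,3)))
    for k in cv2.findContours(m,cv2.RETR_EXTERNAL,cv2.CHAIN_APPROX_NONE)[0]:
        if cv2.contourArea(k)>amin:
            print(cv2.boundingRect(k)); 
            for z in (0.001,.03,.045): print('  ',z,[np.round(v,1) for v in rect_(cast(c,k,z))])
def rect_(p): return cv2.minAreaRect((p*1000).astype(np.float32))
E
python3 - <<'E'
from wm import *
wrist()
s=sensors.state(); print(s['time'],s['tool_pos'])
print(*rel((.595,-.196,.15),108.4))
E
```

```text
(231, 16, 105, 134)
   0.001 [array([ 574.1, -123.8]), array([ 95.2, 119.6]), np.float64(18.5)]
   0.03 [array([ 572.9, -125.7]), array([ 86.9, 109.2]), np.float64(18.5)]
   0.045 [array([ 572.3, -126.7]), array([ 82.6, 103.8]), np.float64(18.5)]
1.4 [ 0.57945408 -0.21014601  0.15468854]
[ 8.4 19.3  4.7] [-0.1 -0.2  0.4]
```

{"name": "move_arm", "arguments": {
  "plan": [
    [[8, 20, 5], [0, 0, 0.4], 40],
    [[8, 20, 50], [0, 0, 0.4], 40],
    [[8, 20, 95], [0, 0, 0.4], 40],
    [[8, 20, 130], [0, 0, 0.4], 40],
    [[8, 20, 144], [0, 0, 0.4], 40],
    [[8, 20, 144], [0, 0, 0.4], 40],
    [[8, 20, 144], [0, 0, 0.4], 40]
  ]
}}

```text
time: 2.1
tool_pos: [0.5953, -0.2023, 0.015]
orientation: [[-0.308, 0.951, 0.002], [0.951, 0.308, -0.001], [-0.001, 0.001, -1.0]]
ft_force: [1.4, -0.3, -0.0]
gripper_width: 0.454
grip_force: 0.0
```

Run:
```python
from go import *
s=sensors.state(); print(s['time'],s['tool_pos'],s['gripper_width'],s['ft_force'])
R=s['orientation']; print(np.degrees(np.arctan2(R[1,0],R[0,0])))
print(R.T@(np.array([.5725,-.125,0])-s['tool_pos'])*1000)
```

```text
2.1 [ 0.59526439 -0.20230577  0.01496051] 0.45380963178463446 [ 1.44464491 -0.31385527 -0.01103291]
107.95830883730584
[80.57490345  2.16118    14.87382725]
```

```bash
cat > path.py <<'E'
from go import *
def wp(cen,yaw,off=64,z=.011):
    h=np.array([np.cos(np.radians(yaw)),np.sin(np.radians(yaw))])
    p=np.array(cen)-off*h
    return rel((p[0]/1000,p[1]/1000,z),yaw)
E
python3 - <<'E'
from path import *
c=np.array([572.5,-125.]); y=108.4
out=[wp(c,y,68),wp(c,y)]
h=lambda y:np.array([np.cos(np.radians(y)),np.sin(np.radians(y))])
for i in range(4): c=c+6.5*h(y); out.append(wp(c,y))
for i in range(10):
    c=c+5*h(y-.7); y-=1.4; out.append(wp(c,y))
for o in out: print(o[0],o[1][2])
print(c,y)
E
```

```text
[12.6  2.7  3.9] -0.4
[16.6  2.7  3.9] -0.4
[23.1  2.6  3.9] -0.4
[29.6  2.6  3.9] -0.4
[36.1  2.5  3.9] -0.4
[42.6  2.5  3.9] -0.4
[47.6  0.9  3.9] 1.0
[52.6 -0.5  3.9] 2.4
[57.7 -1.8  3.9] 3.8
[62.8 -3.   3.9] 5.2
[67.9 -4.   3.9] 6.6
[73.1 -4.9  3.9] 8.0
[78.3 -5.7  3.9] 9.4
[83.5 -6.4  3.9] 10.8
[88.7 -6.9  3.9] 12.2
[93.9 -7.3  3.8] 13.6
[554.43458012 -51.43628916] 94.39999999999995
```

{"name": "move_arm", "arguments": {
  "plan": [
    [[7, 2.7, 4], [0, 0, -0.4], 40],
    [[12, 2.7, 4], [0, 0, -0.4], 40],
    [[17, 2.6, 4], [0, 0, -0.4], 40],
    [[23, 2.6, 4], [0, 0, -0.4], 40],
    [[30, 2.6, 4], [0, 0, -0.4], 40],
    [[36, 2.5, 4], [0, 0, -0.4], 40],
    [[42.5, 2.5, 4], [0, 0, -0.4], 40],
    [[47.5, 0.9, 4], [0, 0, 1], 40],
    [[52.5, -0.5, 4], [0, 0, 2.4], 40],
    [[57.5, -1.8, 4], [0, 0, 3.8], 40],
    [[63, -3, 4], [0, 0, 5.2], 40],
    [[63, -3, 4], [0, 0, 5.2], 40]
  ]
}}

```text
time: 3.3
tool_pos: [0.5714, -0.1419, 0.0094]
orientation: [[-0.221, 0.975, -0.001], [0.975, 0.221, 0.0], [0.0, -0.001, -1.0]]
ft_force: [0.3, 0.4, 0.6]
gripper_width: 0.451
grip_force: 0.0
```

Run:
```python
from wm import *
from path import *
wrist('pics/w2.png')
s=sensors.state(); R=s['orientation']; print(s['time'],s['tool_pos'],s['ft_force'],np.degrees(np.arctan2(R[1,0],R[0,0])))
```

```text
(168, 85, 192, 135)
   0.001 [array([ 568.1, -109.2]), array([102.2,  76.4]), np.float64(18.4)]
   0.03 [array([ 566.5, -104.3]), array([86.4, 64.7]), np.float64(18.4)]
   0.045 [array([ 565.7, -101.7]), array([78.3, 58.6]), np.float64(18.4)]
3.35 [ 0.5717497  -0.14228311  0.00955314] [ 0.057185    0.6201687  -0.75248917] 102.80717748823248
```

View pics/w2.png

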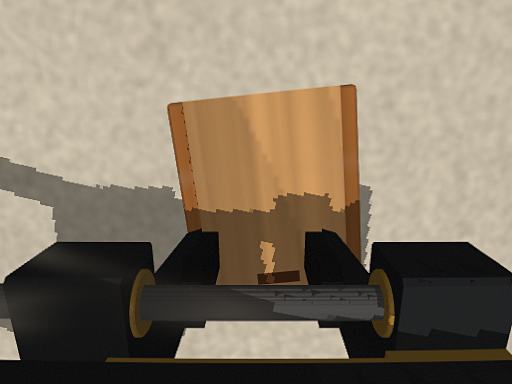

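The wrist view shows the box, front edge at rows 85–100, with the fingers at (205,250) and (320,250) covering its rear. The box still reads 18.4° and seems not to have moved, which I didn't expect. I'll check with the top camera and project the TCP.

Run:
```python
from m import *
c=imaging.get_calibration('top'); im=imaging.capture('top')
cv2.imwrite('pics/top1.png',cv2.resize(im[140:270,150:370],None,fx=3.6,fy=3.6,interpolation=2))
m,o=objs(im,c)
for a,k in o: print(a,k.reshape(-1,2).mean(0).round(1),[np.round(v,1) for v in rect(cast(c,k,.03))])
w=imaging.get_calibration('wrist'); k,d=K(w)
s=sensors.state(); p=s['tool_pos']; R=s['orientation']
for q in ([0,0,0],[9,20,0],[9,-20,0],[9,20,-19],[9,-20,-19]):
    X=p+R@np.array(q)/1000
    print(q,cv2.projectPoints(X.reshape(1,3),cv2.Rodrigues(w['R'])[0],w['t'],k,d)[0].ravel())
print(cast(w,[[280,277],[205,232],[320,232],[170,103],[355,85]],.03))
```

```text
254.5 [237.2 229.8] [array([469.7,  35. ]), array([59.2, 59.2]), np.float64(88.5)]
2106.5 [185.7 210.1] [array([541.1, 204.7]), array([147.8, 168. ]), np.float64(6.3)]
235.5 [232.3 183.9] [array([626.2,  47.1]), array([57.2, 65.3]), np.float64(88.8)]
[0, 0, 0] [259.98509559 223.15135144]
[9, 20, 0] [295.94345427 207.89719525]
[9, -20, 0] [223.99005747 207.90573606]
[9, 20, -19] [299.65708934 219.43741864]
[9, -20, -19] [219.96997083 219.44578081]
[[ 0.58723212 -0.1620268 ]
 [ 0.54448973 -0.14590158]
 [ 0.6009168  -0.13308058]
 [ 0.51758233 -0.08753736]
 [ 0.59759635 -0.06127449]]
```

View pics/top1.png

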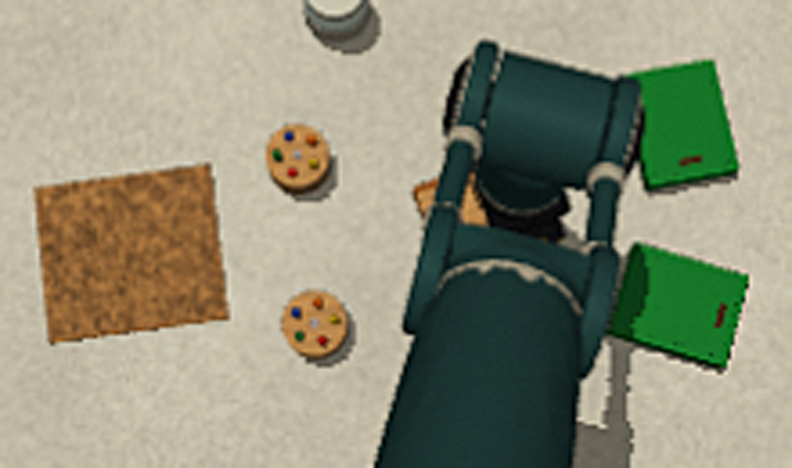

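The top view confirms the box hasn't moved, with its corner still at crop pixel (413,190), and no force was felt. The fingers must have passed over it, so I'll look from the side.

Run:
```python
from h import *
print(r.pinch_z,[a for a in dir(r) if a[0]!='_'])
im=imaging.capture('scene'); cv2.imwrite('pics/sc1.png',cv2.resize(im[100:250,120:320],None,fx=4,fy=4,interpolation=2))
s=sensors.state(); print({k:np.round(v,3) for k,v in s.items()})
c=imaging.get_calibration('scene');k,d=K(c)
for z in (0,.03,.06): print(((cv2.projectPoints(np.array([[*s['tool_pos'][:2],s['tool_pos'][2]+z]]),cv2.Rodrigues(c['R'])[0],c['t'],k,d)[0].ravel())-[120,100])*4)
```

```text
0.0187 ['MotionError', 'pinch_z']
{'time': np.float64(3.45), 'joint_pos': array([-0.287,  0.296,  1.954, -0.   ,  0.891, -0.51 ]), 'dq': array([-0.002,  0.002, -0.004,  0.001,  0.003, -0.001]), 'joint_torque': array([ 1.1600e-01, -4.5205e+01, -2.8825e+01,  5.3000e-02,  6.8000e-02,
        6.0000e-03]), 'tool_pos': array([ 0.572, -0.143,  0.01 ]), 'orientation': array([[-0.222,  0.975,  0.   ],
       [ 0.975,  0.222, -0.   ],
       [-0.   ,  0.   , -1.   ]]), 'ft_force': array([ 0.148, -0.473,  0.415]), 'moment': array([-0.04 , -0.082, -0.031]), 'grip_force': np.float64(0.0), 'gripper_width': np.float64(0.452)}
[372.00525937 404.02909016]
[369.03393344 372.53408753]
[365.9704533 339.8555643]
```

View pics/sc1.png

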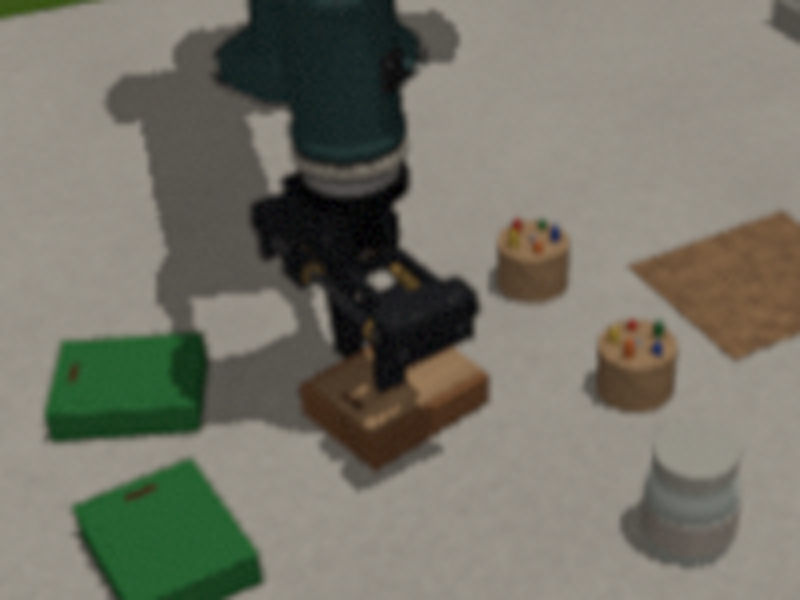

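The side view shows the fingers ending at crop (390,388), above the box lid. The real tips therefore sit well above the reported TCP. I'll work out the offset, and whether the gripper body is shifted with them.

Run:
```python
from h import *
s=sensors.state(); p=s['tool_pos']; R=s['orientation']
c=imaging.get_calibration('scene');k,d=K(c)
w=imaging.get_calibration('wrist');kw,dw=K(w)
P=lambda X,c,k,d:cv2.projectPoints(X.reshape(1,3),cv2.Rodrigues(c['R'])[0],c['t'],k,d)[0].ravel()
for sh in (0,34):
  for n,q in dict(tipf=[9,20,0],tipb=[-9,20,0],tipfo=[9,37,0],bodyA=[37.5,93.5,-64],bodyB=[-37.5,93.5,-64],bodyC=[37.5,-93.5,-64]).items():
    X=p+R@(np.array(q)-[0,0,sh])/1000
    print(sh,n,((P(X,c,k,d)-[120,100])*4).round(),P(X,w,kw,dw).round())
im1=cv2.imread('pics/w1.png')[225:335]; im2=cv2.imread('pics/w2.png')[225:335]
v=np.hstack([im1[:,140:370],im2[:,140:370]]); cv2.imwrite('pics/f.png',cv2.resize(cv2.convertScaleAbs(v,alpha=2.5,beta=20),None,fx=1.7,fy=1.7))
sc=cv2.imread('pics/sc1.png')[160:420,230:500]; cv2.imwrite('pics/sc2.png',cv2.convertScaleAbs(cv2.resize(sc,None,fx=2.2,fy=2.2),alpha=2.5,beta=30))
```

```text
0 tipf [397. 413.] [296. 208.]
0 tipb [376. 423.] [295. 238.]
0 tipfo [410. 426.] [326. 208.]
0 bodyA [487. 382.] [520. 186.]
0 bodyB [394. 427.] [483. 360.]
0 bodyC [341. 257.] [ -2. 186.]
34 tipf [394. 377.] [303. 230.]
34 tipb [373. 387.] [302. 266.]
34 tipfo [408. 390.] [340. 230.]
34 bodyA [486. 342.] [612. 218.]
34 bodyB [391. 387.] [545. 435.]
34 bodyC [338. 220.] [-95. 218.]
```

View pics/sc2.png

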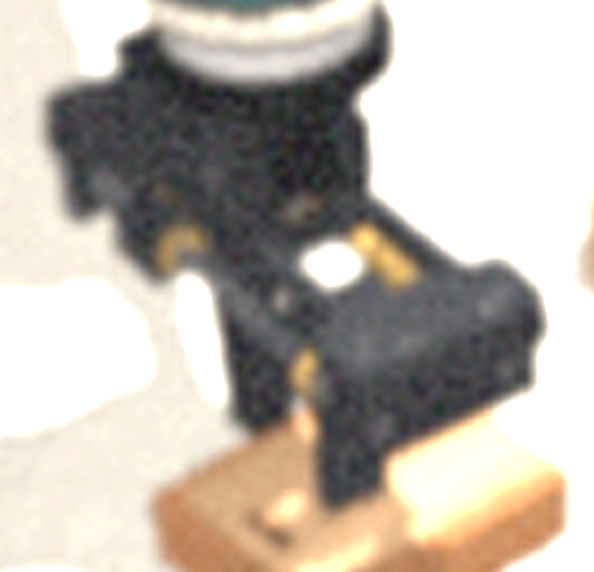

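The tip matches a shift of about 34–36 mm in both views, scene (394,377) and wrist (303,230), and the body is shifted the same way. The true tip height is therefore the reported z plus about 35 mm. I'll back off, lower to a reported z of about -0.02 behind the box, and push again.

Run:
```python
from path import *
print(*wp((573,-125.5),108.4,76,-.020))
```

```text
[-59.1  12.   29.7] [ 0.   0.  -5.6]
```

{"name": "move_arm", "arguments": {
  "plan": [
    [[-20, 4, -15], [0, 0, -2], 40],
    [[-45, 8, -15], [0, 0, -4], 40],
    [[-59, 12, -15], [0, 0, -5.6], 40],
    [[-60, 12, -15], [0, 0, -5.6], 40],
    [[-60, 12, -15], [0, 0, -5.6], 40],
    [[-60, 12, 5], [0, 0, -5.6], 40],
    [[-60, 12, 15], [0, 0, -5.6], 40],
    [[-60, 12, 23], [0, 0, -5.6], 40],
    [[-60, 12, 29], [0, 0, -5.6], 40],
    [[-60, 12, 29], [0, 0, -5.6], 40]
  ]
}}

```text
time: 4.45
tool_pos: [0.5961, -0.1977, -0.0205]
orientation: [[-0.316, 0.949, -0.002], [0.949, 0.316, 0.001], [0.001, -0.002, -1.0]]
ft_force: [-0.7, 0.1, -0.5]
gripper_width: 0.452
grip_force: 0.0
```

Run:
```python
from path import *
import wm
s=sensors.state(); R=s['orientation']; print(s['time'],s['tool_pos'],s['ft_force'],np.degrees(np.arctan2(R[1,0],R[0,0])))
wm.wrist('pics/w3.png')
c=np.array([573,-125.5]); y=108.4
out=[wp(c,y,68,-.02),wp(c,y,64,-.02)]
h=lambda y:np.array([np.cos(np.radians(y)),np.sin(np.radians(y))])
for i in range(4): c=c+6.5*h(y); out.append(wp(c,y,64,-.02))
for i in range(10):
    c=c+5*h(y-.7); y-=1.4; out.append(wp(c,y,64,-.02))
for o in out: print(o[0],o[1][2])
print(c,y)
```

```text
4.45 [ 0.59614611 -0.19774107 -0.02047035] [-0.65944861  0.14720294 -0.45290178] 108.4144328546764
(140, 0, 247, 217)
   0.001 [array([ 578.6, -140.4]), array([105.3,  96.7]), np.float64(18.5)]
   0.03 [array([ 578.2, -139.3]), array([86.1, 79. ]), np.float64(18.5)]
   0.045 [array([ 577.9, -138.8]), array([76.1, 69.9]), np.float64(18.5)]
[8.3 0.4 0.2] 0.0
[12.3  0.4  0.2] 0.0
[18.8  0.4  0.2] 0.0
[25.3  0.4  0.2] 0.0
[31.8  0.4  0.2] 0.0
[38.3  0.4  0.2] 0.0
[43.3 -1.1  0.2] 1.4
[48.4 -2.4  0.2] 2.8
[53.5 -3.7  0.2] 4.2
[58.6 -4.8  0.3] 5.6
[63.7 -5.8  0.3] 7.0
[68.9 -6.7  0.3] 8.4
[74.1 -7.5  0.3] 9.8
[79.3 -8.1  0.3] 11.2
[84.5 -8.6  0.3] 12.6
[89.7 -9.   0.3] 14.0
[554.93458012 -51.93628916] 94.39999999999995
```

No table contact, and the box is flush at 18.5°. Now the straight push and the start of the arc.

{"name": "move_arm", "arguments": {
  "plan": [
    [[5, 0.4, 0], [0, 0, 0], 40],
    [[10, 0.4, 0], [0, 0, 0], 40],
    [[14, 0.4, 0], [0, 0, 0], 40],
    [[20, 0.4, 0], [0, 0, 0], 40],
    [[26, 0.4, 0], [0, 0, 0], 40],
    [[32, 0.4, 0], [0, 0, 0], 40],
    [[38, 0.4, 0], [0, 0, 0], 40],
    [[43.3, -1.1, 0], [0, 0, 1.4], 40],
    [[48.4, -2.4, 0], [0, 0, 2.8], 40],
    [[53.5, -3.7, 0], [0, 0, 4.2], 40],
    [[58.6, -4.8, 0], [0, 0, 5.6], 40],
    [[58.6, -4.8, 0], [0, 0, 5.6], 40]
  ]
}}

```text
time: 5.7
tool_pos: [0.574, -0.1437, -0.019]
orientation: [[-0.222, 0.975, 0.0], [0.975, 0.222, 0.0], [0.0, 0.0, -1.0]]
ft_force: [0.4, -1.5, 1.5]
gripper_width: 0.455
grip_force: 0.8
```

```bash
cat > bx.py <<'E'
from path import *
# box pose from the wrist view: mask, front edge and sides of the lid plane
def box(name=None):
    s=sensors.state(); c=imaging.get_calibration('wrist'); im=imaging.capture('wrist')
    if name: cv2.imwrite(name,im)
    h=cv2.cvtColor(im,cv2.COLOR_BGR2HSV)
    m=((h[...,0]<25)&(h[...,1]>85)&(h[...,2]>50)).astype(np.uint8)*255
    m[200:]=0; m=cv2.morphologyEx(m,cv2.MORPH_OPEN,np.ones((3,3)))
    k=max(cv2.findContours(m,cv2.RETR_EXTERNAL,cv2.CHAIN_APPROX_NONE)[0],key=cv2.contourArea)
    P=cast(c,k,.03)*1000; R=np.array(s['orientation']); 
    top=k.reshape(-1,2)[:,1].min()
    (cx,cy),(a,b),ang=cv2.minAreaRect(P.astype(np.float32))
    if ang>45: ang-=90; a,b=b,a
    th=np.radians(ang); hd=np.array([-np.sin(th),np.cos(th)])
    cen=np.array([cx,cy])+hd*(b/2-55)
    mid=np.array([547.3,40.2]); pa=np.radians(4.4); pd=np.array([-np.sin(pa),np.cos(pa)]); q=np.array([pd[1],-pd[0]])
    print('t',s['time'],'tcp',s['tool_pos'].round(4),'yaw',np.degrees(np.arctan2(R[1,0],R[0,0])).round(2),'F',np.round(s['ft_force'],1),'toprow',top)
    print('box cen',cen.round(1),'ang',round(ang,2),'w,l',round(a,1),round(b,1),'lat',((cen-mid)@q).round(1),'along',((cen-mid)@pd).round(1),'tcp lat',((s['tool_pos'][:2]*1000-mid)@q).round(1),'gapdist',((cen-s['tool_pos'][:2]*1000)@hd).round(1))
    return c,im
E
python3 -c "
from bx import *
box('pics/w4.png')"
```

```text
t 5.7 tcp [ 0.574  -0.1437 -0.019 ] yaw 102.81 F [ 0.4 -1.5  1.5] toprow 0
box cen [564.  -98.8] ang 12.79 w,l 86.2 72.6 lat 6.0 along -139.8 tcp lat 12.5 gapdist 46.0
```

The box rotates with the pusher, reading 12.8°. Next, the rest of the arc.

Run:
```python
from path import *
c=np.array([560,-81.2]); y=102.8
h=lambda y:np.array([np.cos(np.radians(y)),np.sin(np.radians(y))])
for i in range(8):
    c=c+5*h(y-.525); y-=1.05; o=wp(c,y,64,-.02); print(o[0],o[1][2])
print(c,y)
```

```text
[ 5.  -0.9  0.8] 1.1
[10.1 -1.9  0.8] 2.1
[15.1 -2.8  0.8] 3.2
[20.2 -3.7  0.8] 4.2
[25.3 -4.4  0.8] 5.3
[30.3 -5.1  0.8] 6.3
[35.5 -5.7  0.8] 7.4
[40.6 -6.1  0.8] 8.4
[554.023858   -41.68460252] 94.40000000000002
```

{"name": "move_arm", "arguments": {
  "plan": [
    [[5, -0.9, 0.5], [0, 0, 1.1], 40],
    [[10, -1.9, 0.5], [0, 0, 2.1], 40],
    [[15, -2.8, 0.5], [0, 0, 3.2], 40],
    [[20, -3.7, 0.5], [0, 0, 4.2], 40],
    [[25, -4.4, 0.5], [0, 0, 5.3], 40],
    [[30, -5.1, 0.5], [0, 0, 6.3], 40],
    [[35, -5.7, 0.5], [0, 0, 7.4], 40],
    [[40, -6.1, 0.5], [0, 0, 8.4], 40],
    [[40, -6.1, 0.5], [0, 0, 8.4], 40]
  ]
}}

```text
time: 6.65
tool_pos: [0.5591, -0.1061, -0.0197]
orientation: [[-0.076, 0.997, 0.0], [0.997, 0.076, 0.0], [0.0, 0.0, -1.0]]
ft_force: [-0.0, -2.5, 2.4]
gripper_width: 0.457
grip_force: 1.3
```

```bash
python3 -c "
from bx import *
box('pics/w5.png')
from m import *
c=imaging.get_calibration('top'); im=imaging.capture('top'); cv2.imwrite('pics/top2.png',im)
m,o=objs(im,c)
for a,k in o: print(a,[np.round(v,1) for v in rect(cast(c,k,.045))])
"
```

```text
t 6.65 tcp [ 0.5591 -0.1061 -0.0197] yaw 94.38 F [-0.  -2.5  2.4] toprow 0
box cen [556.1 -60.3] ang 4.36 w,l 86.1 72.2 lat 1.1 along -100.9 tcp lat 0.6 gapdist 45.9
253.5 [array([468.2,  34.3]), array([58.6, 58.5]), np.float64(88.5)]
321.5 [array([547.5, -14.1]), array([88.9, 59.8]), np.float64(4.2)]
2107.5 [array([538.8, 202.1]), array([146.2, 166.1]), np.float64(6.3)]
234.5 [array([624.8,  47.4]), array([60.2, 57.7]), np.float64(17.2)]
```

View pics/w5.png

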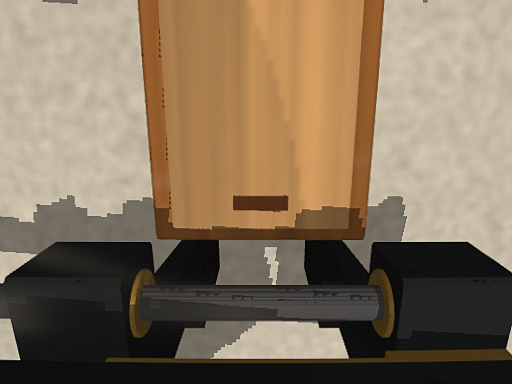

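The box is square to the pusher with its rear edge flush at row 239, and aligned with the passage at 4.4°. I'll refine the lateral offset from the existing top pictures, using only edges unbiased by the visible side walls.

Run:
```python
from m import *
from scipy.optimize import least_squares
c=imaging.get_calibration('top')
S=[]
ims=[cv2.imread(f'pics/{n}.png') for n in('top0','top2')]
for n,im in zip(('top0','top2'),ims):
    m,o=objs(im,c)
    big=cv2.resize(im,None,fx=4,fy=4,interpolation=cv2.INTER_CUBIC)
    hs=cv2.cvtColor(big,cv2.COLOR_BGR2HSV); mb=((hs[...,1]>75)&(hs[...,0]<25)&(hs[...,2]>50)).astype(np.uint8)
    mb=cv2.morphologyEx(mb,cv2.MORPH_CLOSE,np.ones((13,13)))
    for k in cv2.findContours(mb,cv2.RETR_EXTERNAL,cv2.CHAIN_APPROX_NONE)[0]:
        a=cv2.contourArea(k)/16; px=(k.reshape(-1,2)+.5)/4-.5; ctr=px.mean(0)
        if not(150<ctr[0]<300 and 165<ctr[1]<250): continue
        if 150<a<310 and 225<ctr[0]<243:
            P=cast(c,px,.045)*1000; s=P[P[:,0]>P[:,0].mean()-3]
            f=least_squares(lambda v:np.hypot(*(s-v[:2]).T)-v[2],[*P.mean(0),30]).x
            f2=least_squares(lambda v:np.hypot(*(s-v[:2]).T)-30,P.mean(0)).x
            print(n,'stand',f.round(1),f2.round(1)); S.append(f)
        elif 200<a<1000:
            P=cast(c,px,.03)*1000; th=np.radians(4.4); q=np.array([np.cos(th),np.sin(th)]); pd=np.array([-q[1],q[0]])
            d=P@q; al=P@pd; fr=al.max()
            w=(al<fr-8)&(al>fr-35); hi=d[w&(d>np.median(d)+20)] if n=='top2' else d
            print(n,'box q-range',np.percentile(d,[1,99]).round(1),'right edge',np.median(hi).round(1),hi.std().round(2),'front',fr.round(1), 'mid q',(np.array([547.3,40.2])@q).round(1))
```

```text
top0 stand [469.8  34.4  30.2] [470.1  34.4]
top0 box q-range [503.4 614.8] right edge 558.6 38.06 front -103.6 mid q 548.8
top0 stand [625.6  47.4  29.7] [625.2  47.4]
top2 box q-range [440.3 592.6] right edge nan nan front 29.7 mid q 548.8
top2 stand [625.4  47.4  29.7] [625.1  47.4]
  return _methods._mean(a, axis=axis, dtype=dtype,
  ret = ret.dtype.type(ret / rcount)
  ret = _var(a, axis=axis, dtype=dtype, out=out, ddof=ddof,
  arrmean = um.true_divide(arrmean, div, out=arrmean,
  ret = ret.dtype.type(ret / rcount)
```

The refined stands are at (469.9, 34.4) and (625.4, 47.4), exactly 156 mm apart. The box is within about 0.5 mm of the middle line. The passage heading is 94.8°, so I'll push straight into the gap.

{"name": "move_arm", "arguments": {
  "plan": [
    [[6, 0.2, 0], [0, 0, -0.2], 40],
    [[13, 0.3, 0], [0, 0, -0.4], 40],
    [[20, 0.3, 0], [0, 0, -0.4], 40],
    [[27, 0.2, 0], [0, 0, -0.4], 40],
    [[34, 0.2, 0], [0, 0, -0.4], 40],
    [[41, 0.1, 0], [0, 0, -0.4], 40],
    [[48, 0.1, 0], [0, 0, -0.4], 40],
    [[55, 0, 0], [0, 0, -0.4], 40],
    [[62, 0, 0], [0, 0, -0.4], 40],
    [[69, 0, 0], [0, 0, -0.4], 40],
    [[75, -0.1, 0], [0, 0, -0.4], 40],
    [[75, -0.1, 0], [0, 0, -0.4], 40]
  ]
}}

```text
time: 7.95
tool_pos: [0.5528, -0.0306, -0.0201]
orientation: [[-0.084, 0.996, -0.001], [0.996, 0.084, 0.001], [0.001, -0.001, -1.0]]
ft_force: [0.2, 0.0, -0.4]
gripper_width: 0.456
grip_force: 0.0
```

```bash
sed -i 's/\[547.3,40.2\]/[547.65,40.9]/; s/radians(4.4)/radians(4.78)/' bx.py
python3 - <<'E'
from bx import *
c,im=box('pics/w6.png')
# gaps beside the box: box edge columns and any stand-coloured blob columns per row
h=cv2.cvtColor(im,cv2.COLOR_BGR2HSV); m=((h[...,0]<25)&(h[...,1]>85)&(h[...,2]>50))
for row in (3,20,60,100,150):
    t=np.flatnonzero(np.diff(np.r_[0,m[row].astype(int),0])); print(row,[(a,b) for a,b in zip(t[::2],t[1::2]) if b-a>6])
E
```

```text
t 7.95 tcp [ 0.5528 -0.0306 -0.0201] yaw 94.83 F [ 0.2  0.  -0.4] toprow 0
box cen [547.8  15.9] ang 4.77 w,l 202.2 73.0 lat -2.0 along -25.0 tcp lat -0.8 gapdist 46.7
3 [(np.int64(0), np.int64(60)), (np.int64(138), np.int64(385)), (np.int64(476), np.int64(512))]
20 [(np.int64(0), np.int64(97)), (np.int64(139), np.int64(383)), (np.int64(440), np.int64(510))]
60 [(np.int64(0), np.int64(381)), (np.int64(385), np.int64(512))]
100 [(np.int64(0), np.int64(24)), (np.int64(42), np.int64(493))]
150 [(np.int64(0), np.int64(131)), (np.int64(150), np.int64(373)), (np.int64(400), np.int64(512))]
```

Run:
```python
from bx import *
c=imaging.get_calibration('wrist'); mid=np.array([547.65,40.9]); pa=np.radians(4.78); pd=np.array([-np.sin(pa),np.cos(pa)]); q=np.array([pd[1],-pd[0]])
im=cv2.imread('pics/w6.png'); h=cv2.cvtColor(im,cv2.COLOR_BGR2HSV)
f=lambda px,z:[((cast(c,[p],z)[0]*1000-mid)@np.c_[q,pd]).round(1) for p in px]
print('box',f([[138,3],[384.5,3],[138.5,20],[383,20],[150,150],[373,150]],.03))
L=f([[60,3],[97,20]],.045); Rr=f([[476,3],[440,20]],.045); print('stand',L,Rr)
for v,sx in zip(L+Rr,(-1,-1,1,1)): print('implied stand centre x', round(v[0]+sx*np.sqrt(max(0,900-v[1]**2)),1))
```

```text
box [array([-42.9,  27.8]), array([42.9, 27.8]), array([-43.2,  22.3]), array([42.9, 22.4]), array([-42.7, -23.7]), array([ 43. , -23.6])]
stand [array([-62.4,  24.3]), array([-51.3,  19.3])] [array([66.7, 24.5]), array([55.9, 19.4])]
implied stand centre x -80.0
implied stand centre x -74.3
implied stand centre x 84.0
implied stand centre x 78.8
```

The front is already through the narrowest part, with no contact force. I'll continue with a 1 mm bias to the right.

{"name": "move_arm", "arguments": {
  "plan": [
    [[6, 0.2, 0], [0, 0, 0], 40],
    [[14, 0.5, 0], [0, 0, 0], 40],
    [[22, 0.8, 0], [0, 0, 0], 40],
    [[30, 1, 0], [0, 0, 0], 40],
    [[38, 1, 0], [0, 0, 0], 40],
    [[46, 1, 0], [0, 0, 0], 40],
    [[54, 1, 0], [0, 0, 0], 40],
    [[62, 1, 0], [0, 0, 0], 40],
    [[70, 1, 0], [0, 0, 0], 40],
    [[78, 1, 0], [0, 0, 0], 40],
    [[86, 1, 0], [0, 0, 0], 40],
    [[86, 1, 0], [0, 0, 0], 40]
  ]
}}

```text
time: 9.2
tool_pos: [0.5471, 0.0552, -0.0197]
orientation: [[-0.085, 0.996, 0.0], [0.996, 0.085, 0.001], [0.001, 0.0, -1.0]]
ft_force: [-0.2, 0.4, -0.9]
gripper_width: 0.454
grip_force: 0.0
```

Run:
```python
from bx import *
c,im=box('pics/w7.png')
mid=np.array([547.65,40.9]); pa=np.radians(4.78); pd=np.array([-np.sin(pa),np.cos(pa)])
print('TCP along',(sensors.state()['tool_pos'][:2]*1000-mid)@pd)
h=cv2.cvtColor(im,cv2.COLOR_BGR2HSV); m=((h[...,0]<25)&(h[...,1]>85)&(h[...,2]>50))
for row in (20,150): print(row,np.flatnonzero(np.diff(np.r_[0,m[row].astype(int),0])))
```

```text
t 9.2 tcp [ 0.5471  0.0552 -0.0197] yaw 94.85 F [-0.2  0.4 -0.9] toprow 0
box cen [555.4 102.2] ang 5.02 w,l 122.5 72.6 lat 12.8 along 60.5 tcp lat 0.7 gapdist 46.2
TCP along 13.808095793588949
20 [120 464]
150 [149 372]
```

{"name": "move_arm", "arguments": {
  "plan": [
    [[6, 0.2, 0], [0, 0, 0], 40],
    [[14, 0.4, 0], [0, 0, 0], 40],
    [[23, 0.6, 0], [0, 0, 0], 40],
    [[32, 1, 0], [0, 0, 0], 40],
    [[41, 1, 0], [0, 0, 0], 40],
    [[50, 1, 0], [0, 0, 0], 40],
    [[59, 1, 0], [0, 0, 0], 40],
    [[68, 1, 0], [0, 0, 0], 40],
    [[77, 1, 0], [0, 0, 0], 40],
    [[85, 1, 0], [0, 0, 0], 40],
    [[91, 1, 0], [0, 0, 0], 40],
    [[91, 1, 0], [0, 0, 0], 40]
  ]
}}

```text
time: 10.45
tool_pos: [0.5403, 0.146, -0.02]
orientation: [[-0.084, 0.996, -0.0], [0.996, 0.084, 0.001], [0.001, -0.0, -1.0]]
ft_force: [0.6, 0.5, -0.5]
gripper_width: 0.457
grip_force: 0.0
```

Now back off, raise and clear the view.

{"name": "move_arm", "arguments": {
  "plan": [
    [[-8, 0, 0], [0, 0, 0], 40],
    [[-16, 0, 0], [0, 0, 0], 40],
    [[-16, 0, -40], [0, 0, 0], 40],
    [[-16, 0, -85], [0, 0, 0], 40],
    [[-16, 0, -130], [0, 0, 0], 40],
    [[-16, 0, -165], [0, 0, 0], 40],
    [[-60, 0, -170], [0, 0, 0], 40],
    [[-105, 0, -170], [0, 0, 0], 40],
    [[-150, 0, -170], [0, 0, 0], 40],
    [[-195, 0, -170], [0, 0, 0], 40],
    [[-240, 0, -170], [0, 0, 0], 40],
    [[-240, 0, -170], [0, 0, 0], 40]
  ]
}}

```text
time: 11.65
tool_pos: [0.5603, -0.1, 0.1499]
orientation: [[-0.078, 0.997, 0.0], [0.997, 0.078, -0.002], [-0.002, 0.0, -1.0]]
ft_force: [-0.4, 0.8, 0.6]
gripper_width: 0.455
grip_force: 0.0
```

Run:
```python
from m import *
c=imaging.get_calibration('top'); im=imaging.capture('top'); cv2.imwrite('pics/top3.png',im)
im0=cv2.imread('pics/top0.png')
d=(cv2.absdiff(im,im0).max(2)>35).astype(np.uint8)*255
d=cv2.morphologyEx(d,cv2.MORPH_OPEN,np.ones((3,3)))
for k in cv2.findContours(d,cv2.RETR_EXTERNAL,cv2.CHAIN_APPROX_NONE)[0]:
    if cv2.contourArea(k)>30: print('changed',cv2.boundingRect(k),cv2.contourArea(k))
# box lies on mat: lighter pixels inside the mat polygon, smoothed
roi=d.copy(); roi[:, :155]=0; roi[:,218:]=0; roi[:180]=0; roi[240:]=0
m=cv2.morphologyEx(roi,cv2.MORPH_CLOSE,np.ones((9,9)))
k=max(cv2.findContours(m,cv2.RETR_EXTERNAL,cv2.CHAIN_APPROX_NONE)[0],key=cv2.contourArea)
(x,y),s,a=rect(cast(c,k,.03)); print('box',x,y,s,a)
def mean(R): return im[R].mean((0,1)).round()
mat=np.array([545.7,210.]); t=np.radians(6.3); E=np.array([[np.cos(t),np.sin(t)],[-np.sin(t),np.cos(t)]])
B=cv2.boxPoints(((x,y),s,a)); print('corners in mat frame (limits 75,85)',((B-mat)@E.T).round(1))
print(sensors.state()['tool_pos'])
```

```text
changed (172, 325, 80, 59) 1358.5
changed (166, 201, 37, 26) 490.5
changed (229, 139, 283, 245) 22280.5
box 526.2015991210938 210.5308074951172 (90.49867248535156, 112.48006439208984) 7.816723346710205
corners in mat frame (limits 75,85) [[-66.   57.7]
 [-63.1 -54.8]
 [ 27.4 -52.4]
 [ 24.4  60.1]]
[ 0.56007227 -0.0975108   0.14975352]
```

Run:
```python
from h import *
a,b=cv2.imread('pics/top0.png'),imaging.capture('top')
for n,(x,y) in dict(jar=(244,141),tape=(122,219),mug=(390,205)).items():
    print(n,cv2.absdiff(a,b)[y-14:y+14,x-14:x+14].mean().round(1))
print(ticket.sign_off())
```

```text
jar 21.4
tape 21.2
mug 10.6
the job is handed in; nothing more can be done
None
```

I pushed the box flat through the gap onto the mat, with about 9 mm to spare at its nearest edge, and handed the job in at about 12 s. My final before/after check on the mug, jar and tape was inconclusive, but no contact force showed.

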